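# Sweep the loose specimens into the collecting bay

## Task

Clear the bench: with the fingertips, sweep the three round mounted specimens (the solid resin pucks lying loose along the front of the bench) over the bench top into the three-sided aluminium collecting bay through its open side, until each lies wholly inside it, in any order and anywhere within. Slide them along flat on the bench: do not pick them up, tip or flick them. Leave the timer, the roll of tape and everything else where they stand.

Things in the scene. Friction and masses are not known exactly. Their poses are not given: they have to be found in the camera images.
- bay: fixed three-sided fence of bare aluminium, no floor (bench top runs in level). Inside 170 mm wide (y: +-85 mm), 120 mm deep (x: 0 to 120); walls 6 mm thick, 25 mm high; outside foot flange 14 mm wide, 3 mm high. Origin: on the bench, middle of the line joining the ends of the side walls (the open side); x points inward, roughly away from the robot; z up. Wholly inside = no part of a puck over that line
- specimen_a: mounted specimen: solid round flat-topped resin puck, pale green, 38 mm in diameter, 22 mm high, about 30 g, loose, lying flat on the bench. Origin: centre of its underside, z up. One of the three to sweep in; the three swap places from start to start
- specimen_b: mounted specimen: solid round flat-topped resin puck, black, the widest, 40 mm in diameter, 21 mm high, about 30 g, loose, lying flat on the bench. Origin: centre of its underside, z up. One of the three to sweep in; the three swap places from start to start
- specimen_c: mounted specimen: solid round flat-topped resin puck, black, the smallest, 34 mm in diameter, 19 mm high, about 30 g, loose, lying flat on the bench. Origin: centre of its underside, z up. One of the three to sweep in; the three swap places from start to start
- timer: mechanical timer: white squat round body 64 mm in diameter, with a grey dial on top, 47 mm high in all, loose, standing among the specimens; leave alone. Origin: centre of its underside
- tape: small roll of dark tape lying flat, a ring 53 mm across and 19 mm high, loose, among the specimens; it is no specimen, leave alone. Origin: centre of its underside

How it is judged (in metres and radians):
At the end, for the whole second after the job is handed in: each of the three specimens lies flat on the bench top, upright (within 0.1 rad) and at rest, wholly inside the bay: its centre at least 18 mm past the line across the open side and between the three walls (x of specimen_a in the frame of bay between 0.018 and 0.12 m and y of specimen_a in the frame of bay between -0.085 and 0.085 m and height (world z) of each of specimen_a, specimen_b, specimen_c below 0.004 m and angle between each of specimen_a, specimen_b, specimen_c's own z axis and vertical below 0.1 rad and linear speed of each of specimen_a, specimen_b, specimen_c below 0.01 m/s and x of specimen_b in the frame of bay between 0.018 and 0.12 m and y of specimen_b in the frame of bay between -0.085 and 0.085 m and x of specimen_c in the frame of bay between 0.018 and 0.12 m and y of specimen_c in the frame of bay between -0.085 and 0.085 m); the robot touches nothing.
It fails at once if a specimen is lifted off the bench top (more than 12 mm) or tipped (height (world z) of any of specimen_a, specimen_b, specimen_c above 0.012 m or angle between any of specimen_a, specimen_b, specimen_c's own z axis and vertical above 0.5 rad).
It fails at once if a specimen is flicked or thrown (faster than 0.6 m/s) (linear speed of any of specimen_a, specimen_b, specimen_c above 0.6 m/s).
It fails at once if the timer or the roll of tape is pushed more than 15 mm from its place or tipped (distance of any of timer, tape from where it was at the start of the episode above 0.015 m or angle between any of timer, tape's own z axis and vertical above 0.35 rad).
It also fails if it takes over 58 s, if anything falls off the work surface, if the arm or the gripper's body presses on something with over 40 N, if the wrist force passes 120 N, or if a joint passes its speed limit or range.

## Robot

A 6-joint arm with a two-finger parallel gripper is mounted at the origin on a cart in front of the work surface, level with it; the furniture and walls round the work are solid. World frame = base frame: x ahead of the robot, y to its left, z up, the work surface at z = 0. Lengths are in mm, angles in rad, forces in N, time in s.
With the tool pointing down it reaches from about 350 to 875 mm from the base axis. Payload 4.2 kg.
Tool frame: the origin (TCP) lies midway between the tips of the shut fingers; the grasp point (between the pads) lies 19 mm behind it; z points along the fingers, y is the direction in which the jaws open and shut (so a half turn about z gives the same grasp; the last joint's range is limited). The gripper opens to 85 mm and grips with 20 to 120 N. Pads are 22 mm wide; open, the fingers measure 114 mm over their backs; the gripper's body (76 mm by 85 mm) begins 54 mm behind the grasp point. The pads swing forward as they close: fully open they stand 13 mm farther back than shut.
Start: joints at [1.594, 0.385, 0.008, 0, -1.194, -0.259], TCP at [145.982, 607.691, 231.312] pointing down, gripper open.
Joint ranges: [-3.14, 3.14], [-1.21, 2.06], [-1.07, 1.41], [-3.16, 2.05], [-2.99, -0.16], [-3.1, 3.1]. Speed limits (rad/s): [2.79, 2.79, 3.14, 3.14, 3.14, 3.14].

## Interface

Orientations are given as a unit quaternion [x, y, z, w].
In Python, from bench import readout, optics, workorder, nets gives the robot as it stands. The module is installed in compiled form; this text tells all that it offers.
- The arm moves only by the tool move_arm, never from a script. Its argument "steps" is a list of rows, each a list of 7 numbers: the opening, from -1 (shut) to 1 (fully open), so that 0 is half open, then the shift along the world's x, y, z in mm, then the turn, a rotation vector about the world's x, y, z in rad. In form: [[gripper, tx, ty, tz, wx, wy, wz], ...]. A call has 1 to 5 rows; each row is the pose to reach, as a shift and turn from the pose commanded when the call began; what a row does not reach only later rows make up. A row lasts 1/12 s, in which the tool goes at most 41.7 mm and 7.16 degrees, less where a joint would pass 70% of its speed; a pose out of reach is approached as far as the arm can. A call with a gripper value outside its range is refused whole. The fingers move at their own pace and stop on an object; the grip force is fixed at half the most. Time passes only in rows, so rows that repeat a pose let the fingers close. It gives the time, the measured TCP pose, the force and the opening at its end, in the units of the state.
- readout.read_state(): the state, without advancing time (a new reading comes with each control period).
- optics.get_image(name): name is "side" or "top" or "wrist"; returns a dict with "frame" (384x512x3 uint8, blue, green, red), "fx", "fy", "cx", "cy" (pixels), "rvec" (rotation vector, rad) and "tvec" (3), from world to camera coordinates, as OpenCV has them. Camera axes: x right, y down, z forward; pixel columns grow to the right and rows downward; lengths in mm; the calibration is good to about 2 mm. A picture is of the moment at which its call begins. There is no depth.
- workorder.job_done(): hands the job in, once; it reports no verdict.
Trained networks look in a picture, given as the dict that the camera call returned (one of the last four; its "shot" number tells which), for a name from the list of things; names that differ only in an ending like _2 or _b are one class to them, and where a whole thing is asked for, a point or a joint stands for the part that bears it (a point fixed in the world has none). Each returns a list of dicts, best first, with "conf" (0 to 1); they miss things now and then, are a little off and sometimes report something else, mostly with a low value. They report only what shows in the picture. A call takes as long as a camera call.
- nets.silhouettes(name, picture): "region" (384x512 bool, what is visible of it) and "extent" ([left, top, right, bottom] in pixels, round what is visible of it).
- nets.tip_of(name, picture): "uv" ([column, row] in pixels: a listed point, or the origin of a listed thing).
The state is a dict: "clock": time; "joints": joint angles; "joint_vel": joint speeds; "joint_efforts": joint torques, N m; "position": TCP position; "ee_rot": TCP orientation; "contact_force": force on the tool from outside, world axes, zero at the start; "wrist_torque": the same for the moment, N m; "gripper_width": finger opening in mm.
Only numpy, scipy, OpenCV 4.12 (cv2) and the standard library are available. Lean on these libraries where they do the work, as an engineer would, in place of code of your own. Each camera call takes 0.05 s, during which the arm holds its last target.

## Working session

There is one attempt and no reset: what is moved stays moved. The work goes in short steps, Python scripts to look and compute and a tool call to move; the robot and the scene stay as the last step left them, time stands still between calls to the robot, and variables do not carry over. Pictures are saved under pics/ and viewed, and the job is handed in when it is done.

Besides the shell and the picture viewer there is one more tool, called after ">>>" as name(argument=value, ...), one argument or row to a line, values as JSON. move_arm: Moves the arm, as the interface text tells. Its arguments: {"type":"object","properties":{"steps":{"type":"array","items":{"type":"array","items":{"type":"number"}}}},"required":["steps"]}

```bash
mkdir -p pics; cat > h.py <<'E'
import numpy as np, cv2
from bench import readout, optics, workorder, nets
def cam(p):
    R=cv2.Rodrigues(np.array(p["rvec"],float))[0]; t=np.array(p["tvec"],float).ravel()
    K=np.array([[p["fx"],0,p["cx"]],[0,p["fy"],p["cy"]],[0,0,1]]); return K,R,t
def px2w(p,uv,z=0):
    K,R,t=cam(p); d=R.T@np.linalg.inv(K)@np.array([uv[0],uv[1],1.]); c=-R.T@t
    return c+d*(z-c[2])/d[2]
def w2px(p,X):
    K,R,t=cam(p); q=K@(R@np.array(X,float)+t); return q[:2]/q[2]
E
python3 - <<'E'
from h import *
s=readout.read_state(); print(s)
for n in ["top","side"]:
    p=optics.get_image(n); cv2.imwrite(f"pics/{n}0.png",p["frame"])
    print(n, -cam(p)[1].T@cam(p)[2])
    for o in ["specimen_a","specimen_b","specimen_c","timer","tape","bay"]:
        for r in nets.tip_of(o,p): print(o,"tip",r["conf"],np.round(r["uv"],1),px2w(p,r["uv"]).round(1))
        if n=="top":
            for r in nets.silhouettes(o,p): print(o,"sil",r["conf"],r["extent"])
E
```

```text
{'clock': 0.0, 'joints': array([ 1.59359569e+00,  3.85582217e-01,  6.62817668e-03, -5.21056896e-04,
       -1.19398598e+00, -2.58612512e-01]), 'joint_vel': array([-6.55905108e-04,  1.01759142e-03, -9.87811776e-06, -1.18374574e-03,
       -3.79679943e-04, -3.02963727e-04]), 'joint_efforts': array([ 5.20794492e-04, -3.92286122e+01,  1.88404602e+01,  4.18648392e+00,
       -4.60652547e-03,  2.60672124e-06]), 'position': array([145.8523033 , 607.14619066, 230.2037334 ]), 'ee_rot': array([ 9.93045157e-01, -1.17728961e-01, -8.94365339e-05,  1.09521322e-03]), 'contact_force': array([-0.99849473, -0.1014214 ,  0.22851984]), 'wrist_torque': array([0.03366511, 0.00075703, 0.03079097]), 'gripper_width': 85.2499561601876}
top [ 431.67776314 -218.41734985  915.72110734]
specimen_a tip 0.77 [224.  230.3] [ 421.9 -129.6    0. ]
specimen_a tip 0.77 [348.  210.9] [ 462.5 -426.6    0. ]
specimen_a tip 0.7 [265. 221.] [ 442.3 -228.4    0. ]
specimen_a sil 0.76 [342.7, 202.7, 360.5, 222.0]
specimen_a sil 0.65 [219.1, 219.4, 234.5, 238.5]
specimen_a sil 0.58 [260.8, 216.5, 270.6, 228.3]
specimen_b tip 0.
[... 678 characters left out ...]
 [299.8, 227.9, 325.4, 251.2]
tape tip 0.82 [174.  235.9] [410.7  -8.9   0. ]
tape sil 0.77 [161.5, 223.6, 185.5, 248.1]
bay tip 0.68 [226.7 227.5] [ 428.5 -136.2    0. ]
bay sil 0.92 [229.6, 104.9, 327.8, 177.9]
side [117.82939631 533.12661157 610.36529533]
specimen_a tip 0.71 [273.  231.8] [ 431.4 -136.     0. ]
specimen_a tip 0.71 [313.9 163. ] [ 454.6 -432.2    0. ]
specimen_b tip 0.71 [273.  231.8] [ 431.4 -136.     0. ]
specimen_b tip 0.71 [313.9 163. ] [ 454.6 -432.2    0. ]
specimen_c tip 0.71 [273.  231.8] [ 431.4 -136.     0. ]
specimen_c tip 0.71 [313.9 163. ] [ 454.6 -432.2    0. ]
timer tip 0.64 [323.1 188.2] [ 393.2 -333.2    0. ]
tape tip 0.78 [254.3 274.3] [410.1  -9.4   0. ]
```

```bash
python3 - <<'E'
import cv2
a=cv2.imread("pics/top0.png"); cv2.imwrite("pics/top0z.png",cv2.resize(a[90:270,140:390],None,fx=3.2,fy=3.2,interpolation=cv2.INTER_CUBIC)[:600,:800])
E
```

```text
(no output)
```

View pics/top0z.png

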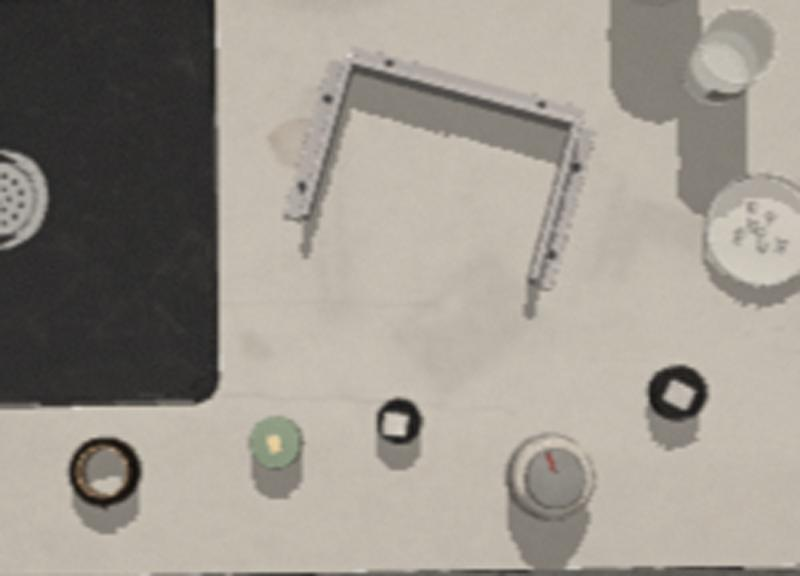

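View pics/side0.png

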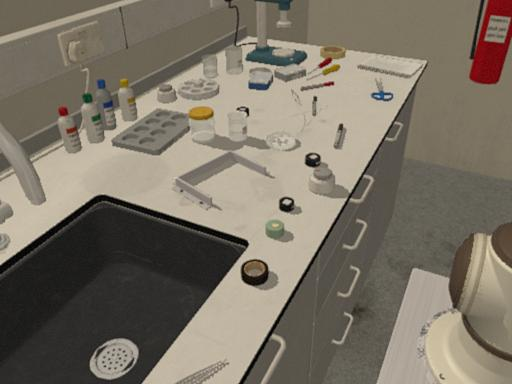

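View pics/top0.png

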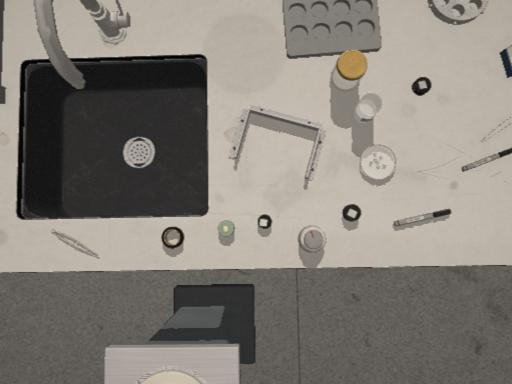

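```bash
python3 - <<'E'
from h import *
from scipy.optimize import least_squares
p=optics.get_image("top")
z=lambda u,v:(u/3.2+140-.35,v/3.2+90-.35)
for n,u,h in [("a",(275,443),22),("c",(399,421),19),("b",(678,392),21),("timer",(551,474),40),("tape",(105,470),19),("cup",(717,65),60),("dish",(758,232),15),("sinkcorner",(216,403),0)]:
    print(n,px2w(p,z(*u),h).round(1), px2w(p,z(*u),0).round(1))
P=[((310,216),25,(0,85)),((354,71),25,(120,85)),((571,125),25,(120,-85)),((531,282),25,(0,-85))]
W=np.array([px2w(p,z(*u),h)[:2] for u,h,_ in P]); L=np.array([l for *_,l in P],float); print(W.round(1))
f=lambda q:(np.array(q[:2])+L@np.array([[np.cos(q[2]),np.sin(q[2])],[-np.sin(q[2]),np.cos(q[2])]])-W).ravel()
r=least_squares(f,[530,-280,-.25]);print(r.x,r.fun.round(1))
np.save("bay.npy",r.x)
def bw(x,y,zz):
    c,s=np.cos(r.x[2]),np.sin(r.x[2]); return [r.x[0]+c*x-s*y,r.x[1]+s*x+c*y,zz]
im=cv2.resize(p["frame"][90:270,140:390],None,fx=3.2,fy=3.2,interpolation=cv2.INTER_CUBIC)
def d(w,col=(0,0,255)):
    u=(w2px(p,w)-[139.65,89.65])*3.2; cv2.circle(im,(int(round(u[0])),int(round(u[1]))),2,col,-1)
for x in range(0,121,10):
    for y in (85,-85): d(bw(x,y,25)); d(bw(x,y,0),(255,0,0))
for y in range(-85,86,10): d(bw(120,y,25)); d(bw(120,y,0),(255,0,0))
cv2.imwrite("pics/fit.png",im)
E
```

```text
a [ 427.2 -135.6   22. ] [ 427.1 -133.5    0. ]
c [ 441.6 -226.6   19. ] [ 441.8 -226.8    0. ]
b [ 458.8 -429.9   21. ] [ 459.4 -434.9    0. ]
timer [ 401.7 -333.6   40. ] [ 400.4 -338.8    0. ]
tape [409.7  -9.6  19. ] [409.3  -5.1   0. ]
cup [ 688.9 -457.2   60. ] [ 706.9 -473.9    0. ]
dish [ 575.8 -494.5   15. ] [ 578.2 -499.1    0. ]
sinkcorner [458.  -89.4   0. ] [458.  -89.4   0. ]
[[ 594.  -164.1]
 [ 702.4 -198.8]
 [ 657.2 -358.3]
 [ 541.2 -325.3]]
[ 5.66326316e+02 -2.44171649e+02 -2.95122038e-01] [-3.   1.3  3.4  1.  -0.8 -2.1  0.4 -0.2]
```

View pics/fit.png

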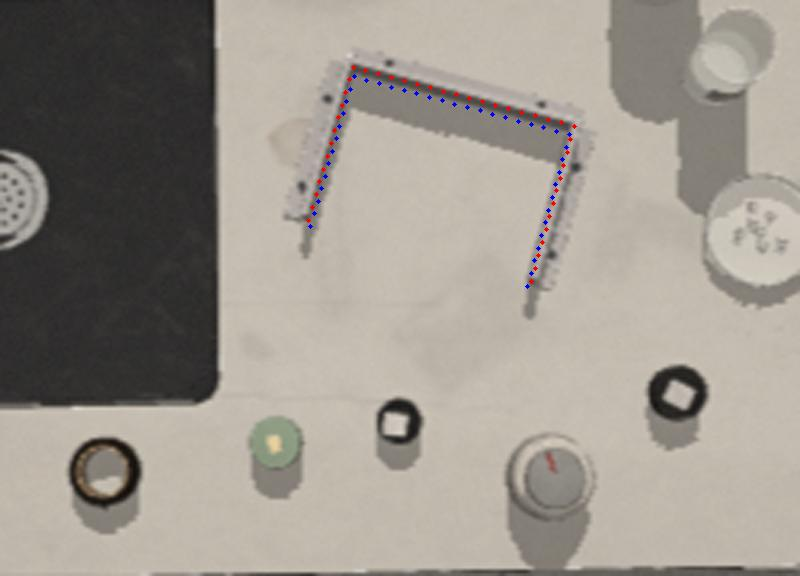

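>>> move_arm(
  steps=[
    [-0.44, 27, -31, 0, 0, 0, 0],
    [-0.44, 54, -62, 0, 0, 0, 0],
    [-0.44, 81, -93, 0, 0, 0, 0],
    [-0.44, 108, -124, 0, 0, 0, 0],
    [-0.44, 135, -155, 0, 0, 0, 0],
  ],
)

```text
clock: 1.47
position: [281.8, 451.1, 231.5]
ee_rot: [0.993, -0.117, 0.0, -0.0]
contact_force: [1.9, 1.7, -0.7]
gripper_width: 25.8
```

>>> move_arm(
  steps=[
    [-0.44, 27, -31, 0, 0, 0, 0],
    [-0.44, 54, -62, 0, 0, 0, 0],
    [-0.44, 81, -93, 0, 0, 0, 0],
    [-0.44, 108, -124, 0, 0, 0, 0],
    [-0.44, 135, -155, 0, 0, 0, 0],
  ],
)

```text
clock: 1.88
position: [416.9, 296.0, 231.8]
ee_rot: [0.993, -0.117, 0.0, -0.0]
contact_force: [-0.2, 0.8, -0.0]
gripper_width: 23.8
```

>>> move_arm(
  steps=[
    [-0.44, 0, -40, 0, 0, 0, 0],
    [-0.44, 0, -80, 0, 0, 0, 0],
    [-0.44, 0, -120, 0, 0, 0, 0],
    [-0.44, 0, -160, 0, 0, 0, -0.03],
    [-0.44, 0, -200, 0, 0, 0, -0.06],
  ],
)

```text
clock: 2.3
position: [415.6, 95.9, 231.6]
ee_rot: [0.989, -0.148, 0.0, -0.0]
contact_force: [0.4, -0.3, 0.2]
gripper_width: 23.9
```

>>> move_arm(
  steps=[
    [-0.44, 0, -40, -10, 0, 0, 0],
    [-0.44, 0, -80, -20, 0, 0, 0],
    [-0.44, 0, -120, -30, 0, 0, 0],
    [-0.44, 0, -160, -40, 0, 0, 0],
    [-0.44, 0, -200, -50, 0, 0, 0],
  ],
)

```text
clock: 2.72
position: [415.7, -104.1, 181.5]
ee_rot: [0.989, -0.147, 0.001, -0.0]
contact_force: [1.7, 0.3, 0.2]
gripper_width: 23.7
```

>>> move_arm(
  steps=[
    [-0.44, -6, -36, -10, 0, 0, 0],
    [-0.44, -13, -72, -25, 0, 0, 0],
    [-0.44, -20, -108, -40, 0, 0, 0],
    [-0.44, -20, -108, -80, 0, 0, 0],
    [-0.44, -20, -108, -120, 0, 0, 0],
  ],
)

```text
clock: 3.13
position: [397.0, -212.7, 61.6]
ee_rot: [0.989, -0.15, 0.003, 0.0]
contact_force: [0.6, 0.7, 0.3]
gripper_width: 23.9
```

>>> move_arm(
  steps=[
    [-0.44, 0, 0, -20, 0, 0, 0],
    [-0.44, 0, 0, -38, 0, 0, 0],
    [-0.44, 0, 0, -46, 0, 0, 0],
    [-0.44, 0, 0, -54, 0, 0, 0],
  ],
)

```text
clock: 3.47
position: [396.1, -210.4, 6.7]
ee_rot: [0.989, -0.147, -0.0, 0.0]
contact_force: [1.2, -0.0, 0.4]
gripper_width: 23.6
```

```bash
python3 - <<'E'
from h import *
p=optics.get_image("wrist"); cv2.imwrite("pics/w1.png",p["frame"])
p=optics.get_image("top"); cv2.imwrite("pics/t1.png",cv2.resize(p["frame"][90:270,140:390],None,fx=3.2,fy=3.2))
s=readout.read_state();print(s["joints"].round(2),s["position"],s["contact_force"])
E
```

```text
[-0.12  0.41 -0.68  0.   -0.48  1.4 ] [ 395.97259828 -210.23371858    6.91025632] [-0.41759739  0.05810307  0.82739521]
```

View pics/w1.png

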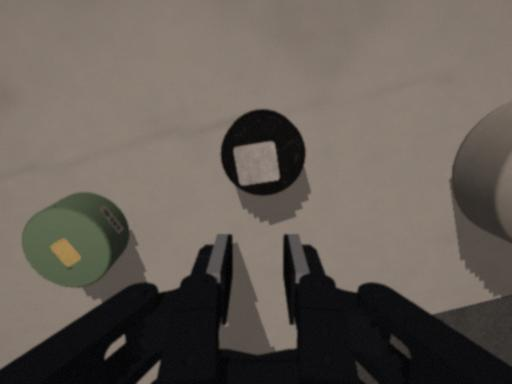

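View pics/t1.png

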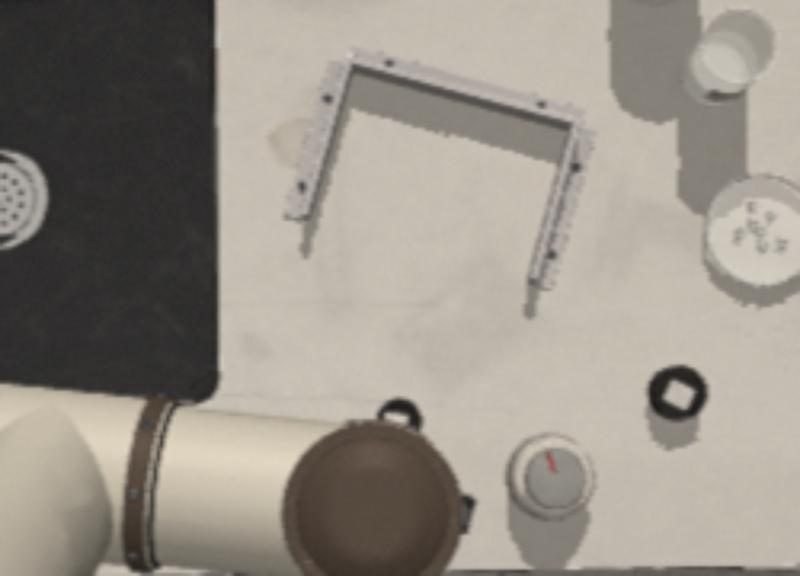

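>>> move_arm(
  steps=[
    [-0.44, 7, -2, -3, 0, 0, 0],
    [-0.44, 16, -5, -3, 0, 0, 0],
    [-0.44, 28, -9, -3, 0, 0, 0],
    [-0.44, 42, -14, -3, 0, 0, 0],
    [-0.44, 56, -18, -3, 0, 0, 0],
  ],
)

```text
clock: 3.98
position: [454.4, -228.9, 5.5]
ee_rot: [0.989, -0.147, 0.002, 0.0]
contact_force: [0.8, 0.3, 0.0]
gripper_width: 23.9
```

>>> move_arm(
  steps=[
    [-0.44, 14, -5, 0, 0, 0, 0],
    [-0.44, 28, -9, 0, 0, 0, 0],
    [-0.44, 42, -14, 0, 0, 0, 0],
    [-0.44, 56, -19, 0, 0, 0, 0],
    [-0.44, 70, -23, 0, 0, 0, 0],
  ],
)

```text
clock: 4.4
position: [524.3, -252.0, 5.6]
ee_rot: [0.989, -0.147, 0.001, 0.0]
contact_force: [0.2, 0.6, 1.2]
gripper_width: 24.1
```

```bash
python3 - <<'E'
from h import *
p=optics.get_image("wrist"); cv2.imwrite("pics/w2.png",p["frame"])
E
```

```text
(no output)
```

View pics/w2.png

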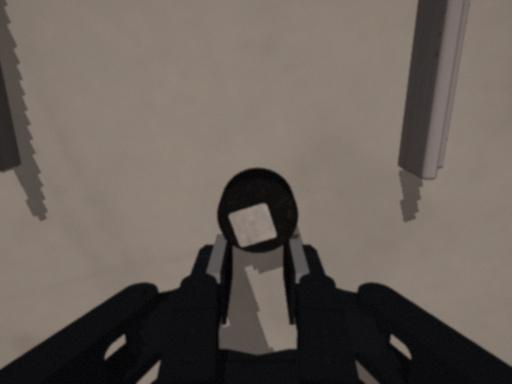

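>>> move_arm(
  steps=[
    [-0.44, 14, -5, 0, 0, 0, 0],
    [-0.44, 28, -9, 0, 0, 0, 0],
    [-0.44, 42, -14, 0, 0, 0, 0],
    [-0.44, 56, -19, 0, 0, 0, 0],
    [-0.44, 70, -23, 0, 0, 0, 0],
  ],
)

```text
clock: 4.87
position: [593.4, -274.8, 5.4]
ee_rot: [0.989, -0.147, 0.001, 0.0]
contact_force: [1.2, -0.3, -0.3]
gripper_width: 23.5
```

>>> move_arm(
  steps=[
    [-0.44, 12, -4, 0, 0, 0, 0],
    [-0.44, 21, -7, 0, 0, 0, 0],
    [-0.44, 26, -9, 0, 0, 0, 0],
    [-0.44, 26, -9, 0, 0, 0, 0],
  ],
)

```text
clock: 5.2
position: [619.4, -283.7, 4.9]
ee_rot: [0.989, -0.147, 0.001, 0.0]
contact_force: [-0.3, -0.2, 0.0]
gripper_width: 24.0
```

```bash
python3 - <<'E'
from h import *
p=optics.get_image("wrist"); cv2.imwrite("pics/w3.png",p["frame"])
E
```

```text
(no output)
```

View pics/w3.png

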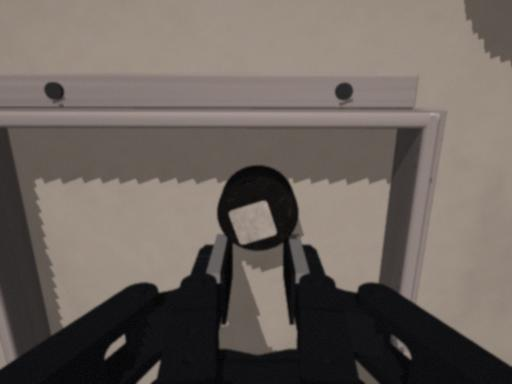

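>>> move_arm(
  steps=[
    [-0.44, -14, 4, 0, 0, 0, 0],
    [-0.44, -38, 12, 0, 0, 0, 0],
    [-0.44, -62, 20, 25, 0, 0, 0],
    [-0.44, -85, 35, 52, 0, 0, 0],
    [-0.44, -115, 60, 60, 0, 0, -0.08],
  ],
)

```text
clock: 5.67
position: [504.7, -224.5, 67.8]
ee_rot: [0.982, -0.188, 0.004, 0.001]
contact_force: [1.0, 0.3, 1.6]
gripper_width: 23.8
```

>>> move_arm(
  steps=[
    [-0.44, -32, 24, 0, 0, 0, -0.07],
    [-0.44, -64, 48, 0, 0, 0, -0.07],
    [-0.44, -96, 75, 0, 0, 0, -0.07],
    [-0.44, -120, 102, 0, 0, 0, -0.07],
    [-0.44, -120, 109, -20, 0, 0, -0.07],
  ],
)

```text
clock: 6.08
position: [378.7, -112.7, 46.9]
ee_rot: [0.975, -0.22, 0.002, -0.001]
contact_force: [1.0, -0.0, -0.0]
gripper_width: 24.0
```

```bash
python3 - <<'E'
from h import *
p=optics.get_image("wrist"); cv2.imwrite("pics/w4.png",p["frame"])
for r in nets.tip_of("specimen_a",p): print(r["conf"],r["uv"],px2w(p,r["uv"]))
s=readout.read_state();print(s["joints"].round(2),s["position"],s["contact_force"])
E
```

```text
0.83 [256.7, 125.8] [ 427.9931847 -134.0779603    0.       ]
[ 0.12  0.27 -0.77 -0.   -0.53  1.  ] [ 380.33645503 -113.50330533   43.87033204] [-0.51221806  0.16685654 -0.00722475]
```

View pics/w4.png

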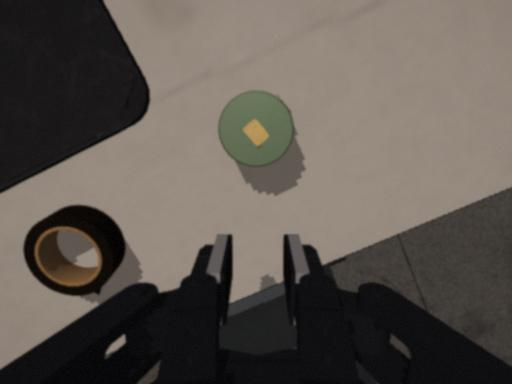

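>>> move_arm(
  steps=[
    [-0.44, 0, 0, -15, 0, 0, 0],
    [-0.44, 0, 0, -30, 0, 0, 0],
    [-0.44, 2, -1, -38, 0, 0, 0],
    [-0.44, 9, -4, -40, 0, 0, 0],
    [-0.44, 18, -8, -40, 0, 0, 0],
  ],
)

```text
clock: 6.6
position: [401.5, -123.0, 4.1]
ee_rot: [0.975, -0.221, -0.001, 0.0]
contact_force: [-0.7, -0.2, -0.5]
gripper_width: 23.9
```

>>> move_arm(
  steps=[
    [-0.44, 12, -6, 0, 0, 0, 0],
    [-0.44, 25, -12, 0, 0, 0, 0],
    [-0.44, 38, -18, 0, 0, 0, 0],
    [-0.44, 52, -24, 0, 0, 0, 0],
    [-0.44, 66, -30, 0, 0, 0, 0],
  ],
)

```text
clock: 7.02
position: [469.3, -153.5, 5.2]
ee_rot: [0.975, -0.221, 0.001, -0.0]
contact_force: [-0.0, -0.2, -0.1]
gripper_width: 24.1
```

>>> move_arm(
  steps=[
    [-0.44, 14, -6, 0, 0, 0, 0],
    [-0.44, 28, -13, 0, 0, 0, 0],
    [-0.44, 42, -19, 0, 0, 0, 0],
    [-0.44, 56, -26, 0, 0, 0, 0],
    [-0.44, 70, -32, 0, 0, 0, 0],
  ],
)

```text
clock: 7.43
position: [539.1, -185.9, 5.3]
ee_rot: [0.975, -0.221, 0.001, 0.0]
contact_force: [-0.3, -0.8, 0.0]
gripper_width: 23.9
```

```bash
python3 - <<'E'
from h import *
p=optics.get_image("wrist"); cv2.imwrite("pics/w5.png",p["frame"])
E
```

```text
(no output)
```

View pics/w5.png

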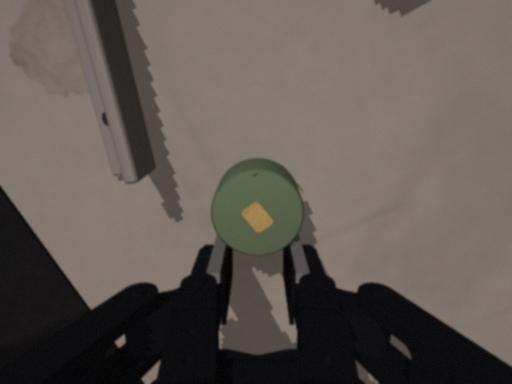

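>>> move_arm(
  steps=[
    [-0.44, 14, -6, 0, 0, 0, 0],
    [-0.44, 28, -13, 0, 0, 0, 0],
    [-0.44, 42, -19, 0, 0, 0, 0],
    [-0.44, 55, -25, 0, 0, 0, 0],
    [-0.44, 66, -30, 0, 0, 0, 0],
  ],
)

```text
clock: 7.9
position: [604.7, -215.7, 5.2]
ee_rot: [0.975, -0.221, 0.001, 0.0]
contact_force: [-0.6, 0.1, 0.5]
gripper_width: 24.3
```

>>> move_arm(
  steps=[
    [-0.44, 6, -3, 0, 0, 0, 0],
    [-0.44, 8, -4, 0, 0, 0, 0],
    [-0.44, 8, -4, 0, 0, 0, 0],
  ],
)

```text
clock: 8.15
position: [611.3, -218.9, 4.5]
ee_rot: [0.975, -0.221, 0.0, -0.0]
contact_force: [-0.2, 0.4, -0.2]
gripper_width: 24.2
```

```bash
python3 - <<'E'
from h import *
p=optics.get_image("wrist"); cv2.imwrite("pics/w6.png",p["frame"])
E
```

```text
(no output)
```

View pics/w6.png

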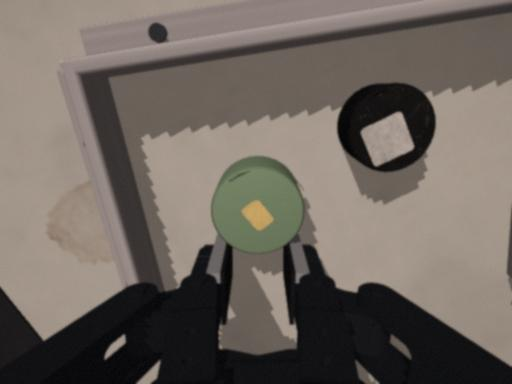

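>>> move_arm(
  steps=[
    [-0.44, -14, 7, 0, 0, 0, 0],
    [-0.44, -38, 18, 0, 0, 0, 0],
    [-0.44, -60, 20, 30, 0, 0, 0],
    [-0.44, -70, 10, 65, 0, 0, -0.1],
    [-0.44, -80, -15, 90, 0, 0, -0.22],
  ],
)

```text
clock: 8.62
position: [529.9, -231.5, 96.7]
ee_rot: [0.945, -0.327, 0.0, 0.0]
contact_force: [2.1, -0.7, 0.6]
gripper_width: 23.9
```

>>> move_arm(
  steps=[
    [-0.44, -15, -36, 0, 0, 0, -0.12],
    [-0.44, -30, -72, 0, 0, 0, -0.24],
    [-0.44, -45, -108, 0, 0, 0, -0.36],
    [-0.44, -60, -144, 0, 0, 0, -0.48],
    [-0.44, -75, -180, 0, 0, 0, -0.6],
  ],
)

```text
clock: 9.03
position: [454.5, -414.2, 94.9]
ee_rot: [0.805, -0.594, 0.0, -0.0]
contact_force: [1.0, -0.7, -0.0]
gripper_width: 24.0
```

>>> move_arm(
  steps=[
    [-0.44, -4, -22, 0, 0, 0, -0.12],
    [-0.44, -8, -44, 0, 0, 0, -0.24],
    [-0.44, -12, -64, -10, 0, 0, -0.36],
    [-0.44, -12, -64, -25, 0, 0, -0.48],
    [-0.44, -12, -64, -40, 0, 0, -0.595],
  ],
)

```text
clock: 9.45
position: [443.1, -478.3, 54.3]
ee_rot: [-0.594, 0.804, -0.0, 0.0]
contact_force: [-1.0, 0.1, 0.5]
gripper_width: 24.2
```

```bash
python3 - <<'E'
from h import *
p=optics.get_image("wrist"); cv2.imwrite("pics/w7.png",p["frame"])
for r in nets.tip_of("specimen_b",p): print(r["conf"],r["uv"],px2w(p,r["uv"]))
for r in nets.tip_of("timer",p): print(r["conf"],r["uv"],px2w(p,r["uv"]))
s=readout.read_state();print(s["joints"].round(2),s["position"],s["ee_rot"])
E
```

```text
0.79 [254.5, 278.6] [ 459.11623416 -431.52229024    0.        ]
0.81 [368.2, 366.5] [ 400.8715682  -336.93404946    0.        ]
[-0.57  0.59 -0.13 -0.   -0.85  0.29] [ 442.71682204 -476.46336843   53.27336239] [-5.98574473e-01  8.01065307e-01  1.63823063e-03 -5.38161037e-04]
```

View pics/w7.png

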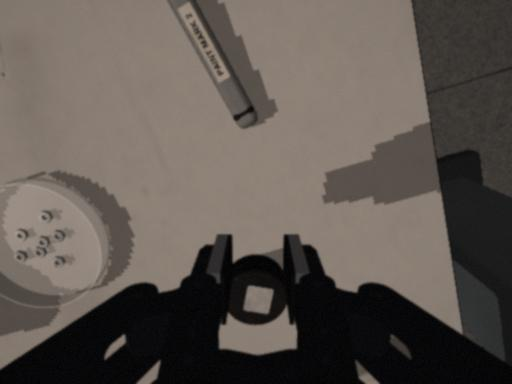

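>>> move_arm(
  steps=[
    [-0.44, 0, 0, -18, 0, 0, 0],
    [-0.44, 0, 0, -36, 0, 0, 0],
    [-0.44, 0, 0, -47, 0, 0, 0],
    [-0.44, 2, 5, -49, 0, 0, 0],
    [-0.44, 4, 14, -49, 0, 0, 0],
  ],
)

```text
clock: 10.02
position: [448.1, -463.2, 5.3]
ee_rot: [-0.598, 0.802, 0.0, -0.0]
contact_force: [0.3, -0.4, 0.5]
gripper_width: 23.9
```

>>> move_arm(
  steps=[
    [-0.44, 3, 10, 0, 0, 0, 0],
    [-0.44, 6, 22, 0, 0, 0, 0],
    [-0.44, 10, 35, 0, 0, 0, 0],
    [-0.44, 14, 48, 0, 0, 0, 0],
    [-0.44, 18, 60, 0, 0, 0, 0],
  ],
)

```text
clock: 10.43
position: [466.8, -401.7, 6.1]
ee_rot: [-0.598, 0.802, -0.001, 0.0]
contact_force: [-0.1, -0.7, 0.9]
gripper_width: 23.9
```

```bash
python3 - <<'E'
from h import *
p=optics.get_image("wrist"); cv2.imwrite("pics/w8.png",p["frame"])
p=optics.get_image("side"); cv2.imwrite("pics/s8.png",cv2.resize(p["frame"][110:260,170:420],None,fx=3,fy=3))
E
```

```text
(no output)
```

View pics/w8.png

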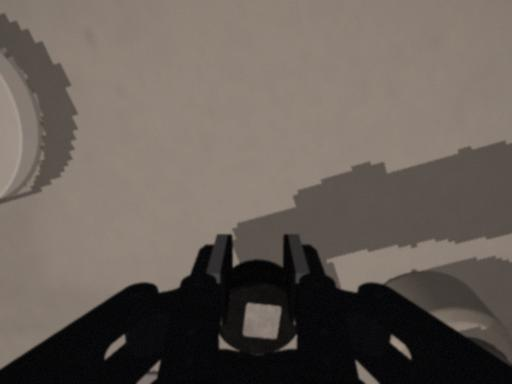

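View pics/s8.png

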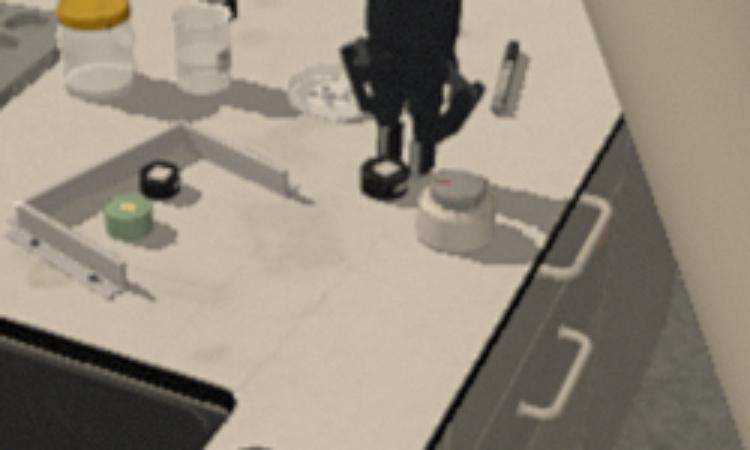

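>>> move_arm(
  steps=[
    [-0.44, 4, 13, 0, 0, 0, 0],
    [-0.44, 8, 26, 0, 0, 0, 0],
    [-0.44, 12, 39, 0, 0, 0, 0],
    [-0.44, 16, 52, 0, 0, 0, 0],
    [-0.44, 20, 65, 0, 0, 0, 0],
  ],
)

```text
clock: 10.95
position: [486.3, -336.9, 5.3]
ee_rot: [-0.598, 0.802, 0.0, -0.0]
contact_force: [-0.6, -0.6, 0.6]
gripper_width: 23.8
```

>>> move_arm(
  steps=[
    [-0.44, 4, 13, 0, 0, 0, 0],
    [-0.44, 7, 23, 0, 0, 0, 0],
    [-0.44, 10, 31, 0, 0, 0, 0],
    [-0.44, 10, 33, 0, 0, 0, 0],
    [-0.44, 10, 33, 0, 0, 0, 0],
  ],
)

```text
clock: 11.37
position: [496.2, -304.6, 5.3]
ee_rot: [-0.598, 0.802, 0.0, -0.0]
contact_force: [0.2, -0.5, -0.8]
gripper_width: 23.9
```

```bash
python3 - <<'E'
from h import *
p=optics.get_image("wrist"); cv2.imwrite("pics/w9.png",p["frame"])
for r in nets.tip_of("specimen_b",p): print(r["conf"],r["uv"],px2w(p,r["uv"]))
E
```

```text
0.93 [4.6, 337.4] [ 640.98119734 -290.38079246    0.        ]
0.84 [256.8, 294.6] [ 504.18324957 -277.49210855    0.        ]
```

View pics/w9.png

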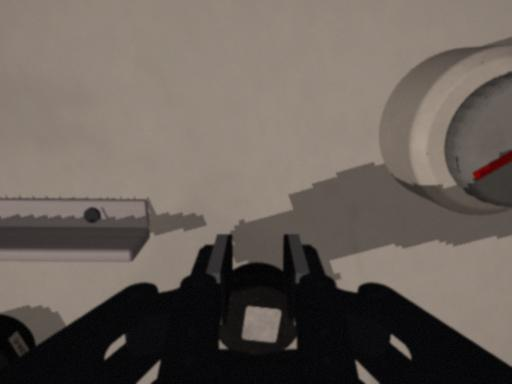

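>>> move_arm(
  steps=[
    [-0.44, -4, -13, 0, 0, 0, 0],
    [-0.44, -9, -30, 3, 0, 0, 0],
    [-0.44, -10, -34, 30, 0, 0, 0],
    [-0.44, -10, -34, 60, 0, 0, 0.12],
    [-0.44, -14, -20, 65, 0, 0, 0.24],
  ],
)

```text
clock: 11.88
position: [484.9, -330.0, 75.0]
ee_rot: [-0.69, 0.723, -0.005, 0.001]
contact_force: [1.2, 0.3, 0.3]
gripper_width: 23.9
```

>>> move_arm(
  steps=[
    [-0.44, -8, 16, 0, 0, 0, 0.12],
    [-0.44, -16, 32, 0, 0, 0, 0.24],
    [-0.44, -24, 48, 0, 0, 0, 0.36],
    [-0.44, -28, 63, 0, 0, 0, 0.48],
    [-0.44, -28, 63, 0, 0, 0, 0.6],
  ],
)

```text
clock: 12.3
position: [452.0, -261.6, 70.4]
ee_rot: [0.874, -0.486, -0.001, -0.0]
contact_force: [0.2, 0.2, -0.3]
gripper_width: 24.2
```

>>> move_arm(
  steps=[
    [-0.44, 0, 0, 0, 0, 0, 0.12],
    [-0.44, 0, 0, 0, 0, 0, 0.24],
    [-0.44, 0, 0, -10, 0, 0, 0.36],
    [-0.44, 0, 0, -20, 0, 0, 0.48],
    [-0.44, 0, 0, -30, 0, 0, 0.6],
  ],
)

```text
clock: 12.72
position: [453.7, -263.5, 40.2]
ee_rot: [0.978, -0.207, 0.0, 0.0]
contact_force: [0.3, -0.2, -0.4]
gripper_width: 24.1
```

>>> move_arm(
  steps=[
    [-0.44, 0, 0, -2, 0, 0, 0.12],
  ],
)

```text
clock: 12.8
position: [452.5, -263.2, 36.8]
ee_rot: [0.989, -0.148, -0.001, -0.0]
contact_force: [-1.6, 0.3, 0.3]
gripper_width: 24.1
```

```bash
python3 - <<'E'
from h import *
p=optics.get_image("wrist"); cv2.imwrite("pics/w10.png",p["frame"])
for r in nets.tip_of("specimen_b",p): print(r["conf"],r["uv"],px2w(p,r["uv"]))
s=readout.read_state();print(s["joints"].round(2),s["position"],s["ee_rot"])
E
```

```text
0.65 [254.0, 126.8] [ 505.3355796  -275.93586215    0.        ]
[-0.22  0.45 -0.47  0.   -0.65  1.48] [ 453.17502111 -263.28503275   37.63936674] [ 9.88571474e-01 -1.50750974e-01 -7.63648152e-04 -4.61178879e-05]
```

View pics/w10.png

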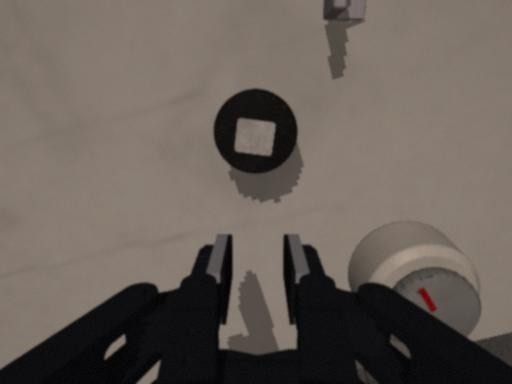

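>>> move_arm(
  steps=[
    [-0.44, 0, 0, -15, 0, 0, 0],
    [-0.44, 0, 0, -28, 0, 0, 0],
    [-0.44, 2, -1, -33, 0, 0, 0],
    [-0.44, 8, -3, -33, 0, 0, 0],
    [-0.44, 17, -5, -33, 0, 0, 0],
  ],
)

```text
clock: 13.32
position: [471.2, -268.0, 5.7]
ee_rot: [0.989, -0.151, -0.0, 0.0]
contact_force: [-0.2, 0.1, 0.1]
gripper_width: 24.0
```

>>> move_arm(
  steps=[
    [-0.44, 11, -3, 0, 0, 0, 0],
    [-0.44, 24, -6, 0, 0, 0, 0],
    [-0.44, 38, -10, 0, 0, 0, 0],
    [-0.44, 52, -14, 0, 0, 0, 0],
    [-0.44, 66, -17, 0, 0, 0, 0],
  ],
)

```text
clock: 13.73
position: [539.2, -285.2, 6.6]
ee_rot: [0.989, -0.15, 0.001, 0.0]
contact_force: [-0.3, -0.5, 0.7]
gripper_width: 23.8
```

>>> move_arm(
  steps=[
    [-0.44, 12, -3, 0, 0, 0, 0],
    [-0.44, 22, -6, 0, 0, 0, 0],
    [-0.44, 30, -8, 0, 0, 0, 0],
    [-0.44, 33, -9, 0, 0, 0, 0],
    [-0.44, 33, -9, 0, 0, 0, 0],
  ],
)

```text
clock: 14.15
position: [571.2, -293.7, 5.8]
ee_rot: [0.989, -0.15, 0.001, 0.0]
contact_force: [0.7, -0.0, 0.2]
gripper_width: 24.0
```

```bash
python3 - <<'E'
from h import *
p=optics.get_image("wrist"); cv2.imwrite("pics/w11.png",p["frame"])
E
```

```text
(no output)
```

View pics/w11.png

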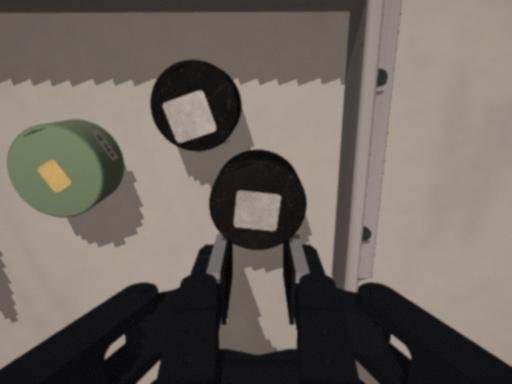

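>>> move_arm(
  steps=[
    [-0.44, -14, 4, 0, 0, 0, 0],
    [-0.44, -36, 11, 0, 0, 0, 0],
    [-0.44, -60, 18, 20, 0, 0, 0],
    [-0.44, -80, 30, 50, 0, 0, 0],
    [-0.44, -95, 50, 80, 0, 0, 0],
  ],
)

```text
clock: 14.62
position: [471.7, -243.4, 85.1]
ee_rot: [0.989, -0.151, -0.002, -0.0]
contact_force: [2.3, 0.6, 0.6]
gripper_width: 23.7
```

>>> move_arm(
  steps=[
    [-0.44, -12, 35, 15, 0, 0, 0],
    [-0.44, -24, 70, 30, 0, 0, 0],
    [-0.44, -36, 105, 45, 0, 0, 0],
    [-0.44, -48, 140, 60, 0, 0, 0],
    [-0.44, -60, 175, 75, 0, 0, 0],
  ],
)

```text
clock: 15.03
position: [413.4, -67.2, 161.2]
ee_rot: [0.989, -0.15, 0.0, -0.0]
contact_force: [0.5, 0.6, 0.3]
gripper_width: 24.1
```

>>> move_arm(
  steps=[
    [-0.44, 0, 30, 0, 0, 0, 0],
    [-0.44, 0, 60, 0, 0, 0, 0],
    [-0.44, 0, 90, 0, 0, 0, 0],
    [-0.44, 0, 90, 0, 0, 0, 0],
  ],
)

```text
clock: 15.37
position: [415.0, 25.0, 161.1]
ee_rot: [0.989, -0.147, 0.001, -0.001]
contact_force: [0.7, -0.8, -0.0]
gripper_width: 24.1
```

```bash
python3 - <<'E'
from h import *
p=optics.get_image("top"); cv2.imwrite("pics/t12.png",cv2.resize(p["frame"][90:270,140:390],None,fx=3.2,fy=3.2,interpolation=cv2.INTER_CUBIC))
b=np.load("bay.npy");c,s=np.cos(b[2]),np.sin(b[2])
for o in ["specimen_a","timer","tape"]:
    for r in nets.tip_of(o,p):
        w=px2w(p,r["uv"]);d=w[:2]-b[:2]; print(o,r["conf"],w.round(1),"bay",(c*d[0]+s*d[1]).round(1),(-s*d[0]+c*d[1]).round(1))
st=readout.read_state();print(st["clock"],st["position"],st["contact_force"])
E
```

```text
specimen_a 0.61 [ 633.4 -225.3    0. ] bay 58.6 37.5
specimen_a 0.59 [ 604.2 -306.5    0. ] bay 54.4 -48.6
specimen_a 0.51 [ 643.5 -290.7    0. ] bay 87.4 -22.0
timer 0.55 [ 396.1 -336.2    0. ] bay -136.1 -137.6
timer 0.26 [413.5  -1.1   0. ] bay -216.9 188.1
tape 0.74 [406.9  -6.4   0. ] bay -221.7 181.1
15.5667 [414.41244895  21.14706679 160.26901288] [ 0.22466666  0.47081321 -0.16043339]
```

View pics/t12.png

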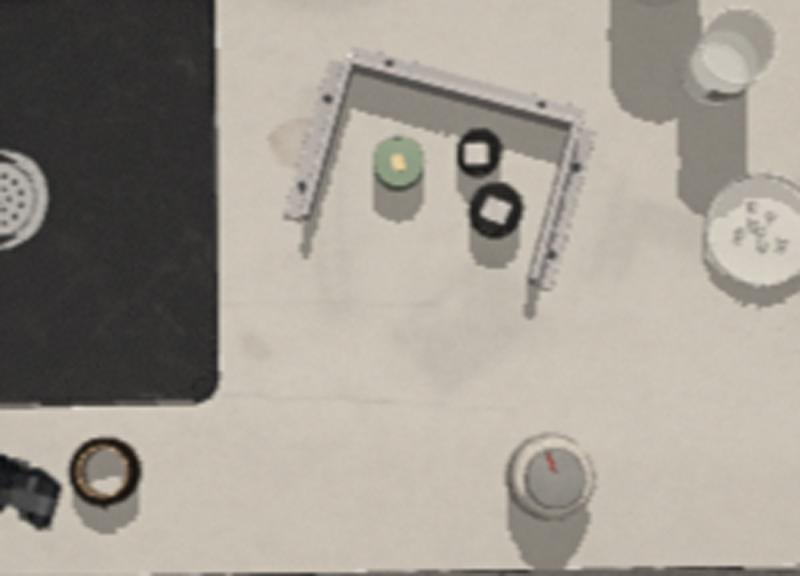

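All three pucks lie flat well inside the bay. The timer (550,477) and tape (105,470) sit at their original pixels, and the arm is clear.

```bash
python3 -c "
from bench import workorder; print(workorder.job_done())"
```

```text
the job is handed in; nothing more can be done
None
```

I swept all three specimens flat over the bench into the bay and handed the job in at about 15.6 s. I kept the fingers part open at about 24 mm so that they held each puck like a V. The small black puck went first, then the green one. The wide black one went last, in two legs round the end of the right wall.

The last top picture and network fixes put the pucks at these positions in the bay frame:

| Specimen | x (mm) | y (mm) |
|---|---|---|
| specimen_a (green) | 59 | 38 |
| specimen_b (wide black) | 54 | -49 |
| specimen_c (small black) | 87 | -22 |

- **Margins:** all three are well past the 18 mm line and clear of the walls.
- **Timer and tape:** both sit at the same pixels as at the start. The network fixes for them moved by about 4 mm, which is within its error.
- **Arm:** it ended clear of everything at z = 160 mm, and the force readings stayed within about 2.5 N.
- **Disagreements:** the network's fix for specimen_b is about 8 mm deeper than the fingertip position implied (x about 46 mm), but either value is well inside. In the last picture it also gave a false low-confidence timer on the tape roll. In the first picture it put the bay's origin on the green puck, so I took the bay's pose from the wall corners instead.

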